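# Find the softest spring mount and push its tag down

## Robot

A 6-joint arm with a two-finger parallel gripper is mounted at the origin on the work surface. World frame = base frame: x ahead of the robot, y to its left, z up, the work surface at z = 0. Lengths are in m, angles in rad, forces in N, time in s.
With the tool pointing down it reaches from about 0.35 to 0.975 m from the base axis. Payload 4.9 kg.
Tool frame: the origin (TCP) lies midway between the tips of the shut fingers; the grasp point (between the pads) lies 19 mm behind it; z points along the fingers, y is the direction in which the jaws open and shut (so a half turn about z gives the same grasp; the last joint's range is limited). The gripper opens to 85 mm and grips with 20 to 120 N. Pads are 22 mm wide; open, the fingers measure 114 mm over their backs; the gripper's body (76 mm by 85 mm) begins 54 mm behind the grasp point. The pads swing forward as they close: fully open they stand 13 mm farther back than shut.
Start: joints at [-1.318, 0.053, 1.613, -0, 1.476, -0.119], TCP at [0.227, -0.582, 0.231] pointing down, gripper open.
Joint ranges: [-3.01, 3.01], [-1.01, 2.22], [0.06, 2.58], [-1.02, 4.17], [0.09, 2.62], [-3.14, 3.14]. Speed limits (rad/s): [2.57, 2.57, 3.14, 3.14, 3.14, 3.14].

## Interface

Orientations are given as a unit quaternion [w, x, y, z].
In Python, from plant import state, grab_frame, camera_params, job_done, boxes_of gives the robot as it stands.
- The arm moves only by the tool step_arm, never from a script. Its argument "steps" is a list of rows, each a list of 4 numbers: the shift along the tool's x, y, z in mm, then the turn about the tool's z in degrees. A call has 1 to 8 rows; each row shifts and turns the pose as measured when the row begins, along the tool's axes as they then stand; what a row does not reach is not made up. A row lasts 1/10 s, in which the tool goes at most 50 mm and 8.59 degrees, less where a joint would pass 70% of its speed; a pose out of reach is approached as far as the arm can. A call is refused whole if a number of a shift passes 50 or a number of a turn 8.59, either way. A call with a gripper value outside its range is refused whole. "claw" is the opening in per cent of the stroke, from 0 (shut) to 100 (fully open), set as the call begins (left out, the last holds). The fingers move at their own pace and stop on an object; the grip force is fixed at half the most. Time passes only in rows, so rows that do not move let the fingers close. It gives the time, the measured TCP pose, the force and the opening at its end, in the units of the state.
- state(): the state, without advancing time (a new reading comes with each control period).
- grab_frame(name): name is "side" or "top" or "wrist"; returns (picture, depth): 384x512x3 uint8, red, green, blue; 384x512 float32, m along the optical axis (not along the pixel's ray), 0 where there is no reading.
- camera_params(name): a dict with "mtx" (3x3 intrinsics, pixels), "k1" (the pictures are not rectified: a ray, as slopes to the right and down, at radius r is drawn at 1 + k1 r^2 times it, then the intrinsics apply), "extrinsics" (4x4, takes a point from camera to world coordinates); the wrist camera has in their place "T_tool_cam" (4x4, takes a point from camera to tool coordinates, whose origin is the TCP and whose axes are the flange's). Camera axes: x right, y down, z forward; pixel columns grow to the right and rows downward; lengths in m; the calibration is good to about 2 mm. A picture is of the moment at which its call begins: read the wrist's pose just before it. camera_params takes no time and is no camera call.
- job_done(): hands the job in, once; it reports no verdict.
Trained networks look in the newest picture that a camera, given by its name, has taken for a name from the list of things; names that differ only in an ending like _2 or _b are one class to them, and where a whole thing is asked for, a point or a joint stands for the part that bears it (a point fixed in the world has none). Each returns a list of dicts, best first, with "p" (0 to 1); they miss things now and then, are a little off and sometimes report something else, mostly with a low value. They report only what shows in the picture. A call takes as long as a camera call.
- boxes_of(camera, label): "box" ([left, top, width, height] in pixels, round what is visible of it).
The state is a dict: "time": time; "joint_pos": joint angles; "joint_vel": joint speeds; "joint_efforts": joint torques, N m; "tool_pos": TCP position; "tool_rot": TCP orientation; "contact_force": force on the tool from outside, world axes, zero at the start; "ft_torque": the same for the moment, N m; "gripper_width": opening from 0.0 (shut) to 1.0 (fully open).
Only numpy, scipy, OpenCV 4.12 (cv2) and the standard library are available. Lean on these libraries where they do the work, as an engineer would, in place of code of your own. Each camera call takes 0.05 s, during which the arm holds its last target. There are 200 camera calls.

## Task

Press the three spring pads on the board one after another, from the robot's left to its right, each at least halfway down and let up again before the next, to feel which spring is the softest. Then push the tag behind the softest pad fully down. Push only, with the fingertips: do not grasp or lift anything, and leave the other two tags and the things beside the board as they are.

Things in the scene. Friction and masses are not known exactly. Their poses are not given: they have to be found in the camera images.
- board: Fixed plywood board on the bench, 190 (its x) by 310 (its y) by 16 mm thick; origin at the centre of its underside, z up; +x away from the robot, +y to the robot's left, turned at most 25 degrees. Three alike spring mounts stand on it in a row along y, 95 mm apart; 75 mm beyond each (board +x) stands its own tag. Which spring is where changes from run to run.
- pad_left (a point): Centre of the left (+y end of the board) pad's top at rest (stays put when pressed), 66 mm above the bench: black disc 44 mm across, 8 mm thick, on a steel coil spring in a 42 mm cup. Goes straight down 15 mm to its stop, springs back. Moves from 1.5 N; fully down takes 5 to 17 N. Halfway down or deeper, each stiffer pad pushes back at least 1.5 times as hard as the next softer one.
- pad_middle (a point): Centre of the middle pad's top at rest (stays put when pressed), 66 mm above the bench: black disc 44 mm across, 8 mm thick, on a steel coil spring in a 42 mm cup. Goes straight down 15 mm to its stop, springs back. Moves from 1.5 N; fully down takes 5 to 17 N. Halfway down or deeper, each stiffer pad pushes back at least 1.5 times as hard as the next softer one.
- pad_right (a point): Centre of the right (-y end of the board) pad's top at rest (stays put when pressed), 66 mm above the bench: black disc 44 mm across, 8 mm thick, on a steel coil spring in a 42 mm cup. Goes straight down 15 mm to its stop, springs back. Moves from 1.5 N; fully down takes 5 to 17 N. Halfway down or deeper, each stiffer pad pushes back at least 1.5 times as hard as the next softer one.
- tagtop_left (a point): Centre of the top edge of the left tag, which belongs to the left pad: a plain upright aluminium plate, 38 mm (board y) by 12 mm (board x) on top, standing about 20 mm out of a black guide block 54 by 24 mm whose top is 44 mm above the bench. This point moves with the tag.
- tagtop_middle (a point): Centre of the top edge of the middle tag, which belongs to the middle pad: a plain upright aluminium plate, 38 mm (board y) by 12 mm (board x) on top, standing about 20 mm out of a black guide block 54 by 24 mm whose top is 44 mm above the bench. This point moves with the tag.
- tagtop_right (a point): Centre of the top edge of the right tag, which belongs to the right pad: a plain upright aluminium plate, 38 mm (board y) by 12 mm (board x) on top, standing about 20 mm out of a black guide block 54 by 24 mm whose top is 44 mm above the bench. This point moves with the tag.
- tag_left (a joint): How far the left tag is pushed down, m: starts within 0.002 of 0, 0.014 is fully down against its stop (its top then 6 mm above the guide block); negative is drawn up (to -0.010). It stays where it is left; sliding it takes about 3 N.
- tag_middle (a joint): How far the middle tag is pushed down, m: starts within 0.002 of 0, 0.014 is fully down against its stop (its top then 6 mm above the guide block); negative is drawn up (to -0.010). It stays where it is left; sliding it takes about 3 N.
- tag_right (a joint): How far the right tag is pushed down, m: starts within 0.002 of 0, 0.014 is fully down against its stop (its top then 6 mm above the guide block); negative is drawn up (to -0.010). It stays where it is left; sliding it takes about 3 N.
- bar_center (a point): Centre of a loose plain steel bar, 100 by 40 by 40 mm, lying beside the left end of the board; leave alone.
- weight_center (a point): Centre of a loose brass weight with a small knob on top, 40 mm across, 55 mm high, standing beside the right end of the board; leave alone.
- coil_center (a point): Centre of a loose coil box (copper lower half, grey top), 76 by 60 by 65 mm, standing beside the right end of the board farther from the robot than the weight; leave alone.

How it is judged:
On the way, in this order (a step that is already met when the one before it is completed fails the run):
1. the left pad is pressed down more than 6 mm, with the other two up (((horizontal distance between mount_p and pad_left below 0.03 m and value of joint spring_p above 0.006 m) or (horizontal distance between mount_q and pad_left below 0.03 m and value of joint spring_q above 0.006 m) or (horizontal distance between mount_r and pad_left below 0.03 m and value of joint spring_r above 0.006 m)) and not ((horizontal distance between mount_p and pad_middle below 0.03 m and value of joint spring_p above 0.003 m) or (horizontal distance between mount_q and pad_middle below 0.03 m and value of joint spring_q above 0.003 m) or (horizontal distance between mount_r and pad_middle below 0.03 m and value of joint spring_r above 0.003 m)) and not ((horizontal distance between mount_p and pad_right below 0.03 m and value of joint spring_p above 0.003 m) or (horizontal distance between mount_q and pad_right below 0.03 m and value of joint spring_q above 0.003 m) or (horizontal distance between mount_r and pad_right below 0.03 m and value of joint spring_r above 0.003 m))), for 0.05 s.
2. the middle pad is pressed down more than 6 mm, with the other two up (((horizontal distance between mount_p and pad_middle below 0.03 m and value of joint spring_p above 0.006 m) or (horizontal distance between mount_q and pad_middle below 0.03 m and value of joint spring_q above 0.006 m) or (horizontal distance between mount_r and pad_middle below 0.03 m and value of joint spring_r above 0.006 m)) and not ((horizontal distance between mount_p and pad_left below 0.03 m and value of joint spring_p above 0.003 m) or (horizontal distance between mount_q and pad_left below 0.03 m and value of joint spring_q above 0.003 m) or (horizontal distance between mount_r and pad_left below 0.03 m and value of joint spring_r above 0.003 m)) and not ((horizontal distance between mount_p and pad_right below 0.03 m and value of joint spring_p above 0.003 m) or (horizontal distance between mount_q and pad_right below 0.03 m and value of joint spring_q above 0.003 m) or (horizontal distance between mount_r and pad_right below 0.03 m and value of joint spring_r above 0.003 m))), for 0.05 s.
3. the right pad is pressed down more than 6 mm, with the other two up (((horizontal distance between mount_p and pad_right below 0.03 m and value of joint spring_p above 0.006 m) or (horizontal distance between mount_q and pad_right below 0.03 m and value of joint spring_q above 0.006 m) or (horizontal distance between mount_r and pad_right below 0.03 m and value of joint spring_r above 0.006 m)) and not ((horizontal distance between mount_p and pad_left below 0.03 m and value of joint spring_p above 0.003 m) or (horizontal distance between mount_q and pad_left below 0.03 m and value of joint spring_q above 0.003 m) or (horizontal distance between mount_r and pad_left below 0.03 m and value of joint spring_r above 0.003 m)) and not ((horizontal distance between mount_p and pad_middle below 0.03 m and value of joint spring_p above 0.003 m) or (horizontal distance between mount_q and pad_middle below 0.03 m and value of joint spring_q above 0.003 m) or (horizontal distance between mount_r and pad_middle below 0.03 m and value of joint spring_r above 0.003 m))), for 0.05 s.
4. the tag of the softest pad is pushed fully down (((horizontal distance between mount_q and pad_left below 0.03 m and value of joint tag_left above 0.0115 m) or (horizontal distance between mount_q and pad_middle below 0.03 m and value of joint tag_middle above 0.0115 m) or (horizontal distance between mount_q and pad_right below 0.03 m and value of joint tag_right above 0.0115 m))), for 0.1 s.
At the end, for the whole second after the job is handed in: The tag of the softest pad is fully down (more than 11.5 of its 14 mm), the other two tags are within 6 mm of their undisturbed height, and the bar, weight and coil box are within 20 mm of where they stood (((horizontal distance between mount_q and pad_left below 0.03 m and value of joint tag_left above 0.0115 m and value of joint tag_middle between -0.006 and 0.006 m and value of joint tag_right between -0.006 and 0.006 m) or (horizontal distance between mount_q and pad_middle below 0.03 m and value of joint tag_middle above 0.0115 m and value of joint tag_left between -0.006 and 0.006 m and value of joint tag_right between -0.006 and 0.006 m) or (horizontal distance between mount_q and pad_right below 0.03 m and value of joint tag_right above 0.0115 m and value of joint tag_left between -0.006 and 0.006 m and value of joint tag_middle between -0.006 and 0.006 m)) and distance of each of bar_center, weight_center, coil_center from where it was at the start of the episode below 0.02 m); the robot touches nothing.
It fails at once if a tag other than that of the softest pad is pushed down by more than 6 mm ((not (horizontal distance between mount_q and pad_left below 0.03 m) and value of joint tag_left above 0.006 m) or (not (horizontal distance between mount_q and pad_middle below 0.03 m) and value of joint tag_middle above 0.006 m) or (not (horizontal distance between mount_q and pad_right below 0.03 m) and value of joint tag_right above 0.006 m)).
It fails at once if a tag is drawn up by more than 6 mm (value of joint any of tag_left, tag_middle, tag_right below -0.006 m).
It fails at once if the steel bar, the weight or the coil box is shifted or lifted by more than 20 mm (distance of any of bar_center, weight_center, coil_center from where it was at the start of the episode above 0.02 m).
It also fails if it takes over 45 s, if anything falls off the work surface, if the arm or the gripper's body presses on something with over 40 N, if the wrist force passes 120 N, or if a joint passes its speed limit or range.

## Working session

There is one attempt and no reset: what is moved stays moved. The work goes in short steps, Python scripts to look and compute and a tool call to move; the robot and the scene stay as the last step left them, time stands still between calls to the robot, and variables do not carry over. Pictures are saved under pics/ and viewed, about 8 in all and at most 12, crops included, and the job is handed in when it is done.

Besides the shell and the picture viewer there is one more tool, called after ">>>" by a JSON object that holds its "fn" and its "kwargs". step_arm: Moves the arm, as the interface text tells. Its arguments: {"type":"object","properties":{"steps":{"type":"array"},"claw":{"type":"number"}},"required":["steps"]}

```bash
mkdir -p pics; ls; cat > h.py <<'E'
import numpy as np, cv2
from scipy.spatial.transform import Rotation as R
from plant import *
def tool():
    s=state(); T=np.eye(4); q=s["tool_rot"]; T[:3,:3]=R.from_quat([q[1],q[2],q[3],q[0]]).as_matrix(); T[:3,3]=s["tool_pos"]; return T
def shot(name):
    T0=tool(); im,d=grab_frame(name); c=camera_params(name)
    T=c["extrinsics"] if "extrinsics" in c else T0@np.array(c["T_tool_cam"])
    return im,d,np.array(c["mtx"]),c["k1"],np.array(T)
def cloud(d,K,k1,T):
    v,u=np.mgrid[:d.shape[0],:d.shape[1]]
    p=cv2.undistortPoints(np.stack([u.ravel(),v.ravel()],1).astype(np.float64)[:,None],K,np.array([k1,0,0,0.]))[:,0]
    z=d.ravel(); P=np.c_[p*z[:,None],z]
    W=P@T[:3,:3].T+T[:3,3]; W[z==0]=np.nan
    return W.reshape(*d.shape,3)
E
python3 - <<'E'
from h import *
im,d,K,k1,T=shot("top"); W=cloud(d,K,k1,T)
cv2.imwrite("pics/top.png",cv2.resize(im[:,:,::-1],(768,576)))
np.savez("top.npz",im=im,W=W)
for l in ["board","pad_left","tagtop_left","bar_center","weight_center","coil_center"]:
    for b in boxes_of("top",l)[:4]:
        x,y,w,h=b["box"]; u,v=int(x+w/2),int(y+h/2)
        print(l,round(b["p"],2),np.round(b["box"]),np.round(W[min(v,383),min(u,511)],3))
s=state();print(s["tool_pos"],s["tool_rot"],s["time"],s["contact_force"])
print(np.round(T,2))
E
```

```text
pics
board 0.73 [190. 172. 155. 114.] [ 0.517 -0.026  0.014]
pad_left 0.91 [196. 172. 153. 114.] [ 0.518 -0.035  0.012]
tagtop_left 0.68 [216. 211.  14.  13.] [0.535 0.075 0.063]
tagtop_left 0.36 [254. 204.  19.   6.] [ 0.56  -0.012  0.06 ]
bar_center 0.97 [163. 239.  30.  43.] [0.442 0.168 0.039]
weight_center 0.81 [356. 233.  26.  18.] [ 0.493 -0.246  0.036]
coil_center 0.72 [354. 162.  34.  34.] [ 0.629 -0.245  0.063]
coil_center 0.16 [195. 167. 150. 118.] [ 0.524 -0.031  0.014]
[ 0.2270331  -0.58213296  0.23101336] [-2.44109115e-04  9.82770530e-01  1.84829723e-01 -3.11402955e-06] 0.35 [-0.03117107  1.09702297 -0.68727837]
[[ 0.03 -0.98  0.2   0.43]
 [-1.   -0.04 -0.03  0.02]
 [ 0.04 -0.19 -0.98  0.93]
 [ 0.    0.    0.    1.  ]]
```

View pics/top.png

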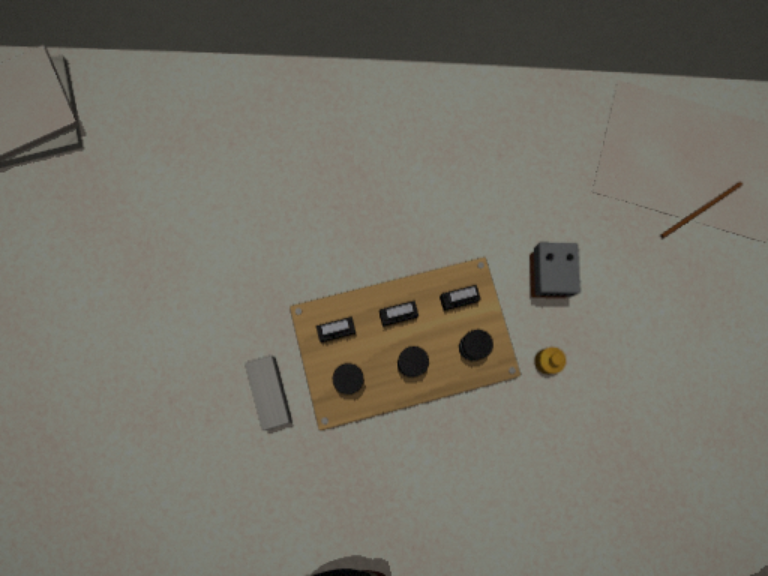

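The top view shows the board turned counterclockwise. The pads are at (348,379), (413,361) and (476,345), with a tag behind each at (335,328), (399,313) and (461,295), in 768-px coordinates. The bar is on the left, and the weight and coil box are on the right.

```bash
python3 - <<'E'
from h import *
f=np.load("top.npz"); W=f["W"]; g=f["im"].mean(2)
out=[]
for n,(u,v),r in [("padL",(348,379),16),("padM",(413,361),16),("padR",(476,345),16),("tagL",(335,328),14),("tagM",(399,313),14),("tagR",(461,295),14)]:
    u,v=int(u/1.5),int(v/1.5); k=int(r/1.5)+2
    P=W[v-k:v+k+1,u-k:u+k+1].reshape(-1,3); P=P[np.isfinite(P[:,0])]
    P=P[(P[:,2]>(.056 if n[0]=='p' else .053))&(P[:,2]<.08)]
    c=(P.min(0)+P.max(0))/2 if n[0]=='p' else P.mean(0); out.append(c); print(n,len(P),np.round(c,4),np.round(P.mean(0),4),np.round(np.ptp(P,axis=0),3))
o=np.array(out); print(np.linalg.norm(np.diff(o[:3,:2],axis=0),axis=1),np.linalg.norm(o[3:,:2]-o[:3,:2],axis=1))
for a,b in [(2,0),(5,3)]:
    d=o[b]-o[a];print("yaw",np.degrees(np.arctan2(-d[0],d[1])))
E
```

```text
padL 336 [0.4609 0.0517 0.0656] [0.4607 0.0517 0.0653] [0.044 0.04  0.009]
padM 338 [ 0.4876 -0.0389  0.0648] [ 0.4874 -0.0392  0.0653] [0.042 0.042 0.01 ]
padR 332 [ 0.5145 -0.1301  0.0635] [ 0.5143 -0.1301  0.0654] [0.041 0.043 0.011]
tagL 104 [0.5326 0.0727 0.0623] [0.5326 0.0727 0.0623] [0.019 0.038 0.009]
tagM 102 [ 0.5595 -0.018   0.0611] [ 0.5595 -0.018   0.0611] [0.019 0.039 0.009]
tagR 100 [ 0.5863 -0.1091  0.063 ] [ 0.5863 -0.1091  0.063 ] [0.019 0.037 0.012]
[0.09450152 0.09509496] [0.07473215 0.07485477 0.07474101]
yaw 16.441347000406044
yaw 16.444049935248845
```

>>> {"fn": "step_arm", "kwargs": {"steps": [[0,0,0,4.86],[29,-39,0,0],[29,-39,0,0],[29,-39,0,0],[29,-39,0,0],[29,-39,0,0],[29,-39,0,0],[29,-39,0,0]], "claw": 0}}

```text
time: 1.15
tool_pos: [0.347, -0.2584, 0.2296]
tool_rot: [-0.0, 0.991, 0.136, 0.001]
contact_force: [0.5, 0.2, -0.1]
gripper_width: 0.001
```

```bash
cat > go.py <<'E'
import sys
from h import *
p={"padL":(.4609,.0517),"padM":(.4876,-.0389),"padR":(.5145,-.1301),"tagL":(.5326,.0727),"tagM":(.5595,-.018),"tagR":(.5863,-.1091)}[sys.argv[1]]
T=tool(); D=T[:3,:3].T@(np.array([*p,float(sys.argv[2])])-T[:3,3]); s=state()
print("shift mm",np.round(D*1000,1),"yaw",np.degrees(np.arctan2(T[1,0],T[0,0])),T[:3,2].round(4),T[:3,3].round(4),s["time"],s["contact_force"].__repr__(),s["gripper_width"])
E
python3 go.py padL 0.1
```

```text
shift mm [ 192.9 -268.   130. ] yaw 15.595638585589255 [ 0.001  0.001 -1.   ] [ 0.347  -0.2584  0.2296] 1.15 array([ 0.50912125,  0.22336497, -0.12318193]) 0.0009214429357341273
```

>>> {"fn": "step_arm", "kwargs": {"steps": [[28,-38,0,-0.8],[28,-38,0,0],[28,-38,0,0],[28,-38,10,0],[28,-38,20,0],[28,-38,20,0],[20,-28,20,0],[0,0,20,0]]}}

```text
time: 1.95
tool_pos: [0.4611, 0.0523, 0.1464]
tool_rot: [0.003, 0.989, 0.146, 0.01]
contact_force: [-0.4, -1.6, 0.1]
gripper_width: -0.002
```

```bash
python3 go.py padL 0.08
```

```text
shift mm [-1.6 -0.1 66.4] yaw 16.770693419652535 [ 0.0207 -0.003  -0.9998] [0.4611 0.0523 0.1464] 1.95 array([-0.37598608, -1.58190519,  0.14558426]) -0.0021456702799028432
```

>>> {"fn": "step_arm", "kwargs": {"steps": [[-1.6,0,35,0],[0,0,25,0],[0,0,5,0],[0,0,0,0]]}}

```text
time: 2.35
tool_pos: [0.4595, 0.0541, 0.0774]
tool_rot: [0.003, 0.989, 0.148, 0.008]
contact_force: [0.2, -0.0, 1.1]
gripper_width: -0.004
```

```bash
python3 go.py padL 0.055
```

```text
shift mm [ 0.3  2.6 22.4] yaw 17.0652389512284 [ 0.0172 -0.0027 -0.9998] [0.4595 0.0541 0.0774] 2.35 array([ 0.15384727, -0.03881513,  1.09958932]) -0.0039549410276980956
```

>>> {"fn": "step_arm", "kwargs": {"steps": [[0,1,9,0],[0,0,7,0],[0,0,6,0],[0,0,0,0],[0,0,0,0],[0,0,0,0]]}}

```text
time: 2.95
tool_pos: [0.4627, 0.0527, 0.0613]
tool_rot: [0.002, 0.989, 0.147, 0.009]
contact_force: [-4.7, 0.7, 5.5]
gripper_width: 0.0
```

```bash
python3 go.py padL 0.055
```

```text
shift mm [-2.1  0.3  6.3] yaw 16.96730966829476 [ 0.0193 -0.0017 -0.9998] [0.4627 0.0527 0.0613] 2.95 array([-4.71632027,  0.65577731,  5.52597497]) 0.0004636061335116165
```

>>> {"fn": "step_arm", "kwargs": {"steps": [[0,0,6,0],[0,0,5,0],[0,0,3,0],[0,0,3,0]]}}

```text
time: 3.35
tool_pos: [0.4638, 0.0526, 0.0512]
tool_rot: [0.002, 0.989, 0.147, 0.007]
contact_force: [-9.6, 0.3, 15.6]
gripper_width: -0.003
```

```bash
python3 go.py padL 0.055
```

```text
shift mm [-3.   0.  -3.8] yaw 16.938514439475394 [ 0.0149 -0.001  -0.9999] [0.4638 0.0526 0.0512] 3.35 array([-9.62434477,  0.27133169, 15.59641457]) -0.00301218947981573
```

>>> {"fn": "step_arm", "kwargs": {"steps": [[-3,0,-4,0],[0,0,0,0],[0,0,1,0],[0,0,1,0]]}}

```text
time: 3.75
tool_pos: [0.4659, 0.0524, 0.0614]
tool_rot: [0.001, 0.989, 0.147, 0.012]
contact_force: [-5.1, 0.6, 6.4]
gripper_width: -0.0
```

```bash
python3 go.py padL 0.055
```

```text
shift mm [-5.1 -0.8  6.3] yaw 16.867568077177566 [ 0.0236  0.0017 -0.9997] [0.4659 0.0524 0.0614] 3.75 array([-5.07726829,  0.57931922,  6.37193814]) -0.00039762118593819054
```

>>> {"fn": "step_arm", "kwargs": {"steps": [[0,0,-15,0],[0,0,-15,0],[0,30,0,0],[0,40,0,0],[0,25,0,0],[0,0,0,0]]}}

```text
time: 4.35
tool_pos: [0.4981, -0.0423, 0.0976]
tool_rot: [0.003, 0.989, 0.147, 0.018]
contact_force: [0.8, 0.4, -0.2]
gripper_width: 0.003
```

```bash
python3 go.py padM 0.07
```

```text
shift mm [-10.1  -6.6  27.2] yaw 16.97329638889586 [ 3.670e-02 -4.000e-04 -9.993e-01] [ 0.4981 -0.0423  0.0976] 4.35 array([ 0.79860731,  0.38424089, -0.19849216]) 0.0032029089113281175
```

>>> {"fn": "step_arm", "kwargs": {"steps": [[-10,-6.6,10,0],[0,0,14,0],[0,0,0,0]]}}

```text
time: 4.65
tool_pos: [0.4859, -0.0375, 0.0718]
tool_rot: [0.003, 0.989, 0.147, 0.018]
contact_force: [-1.3, 0.1, -0.2]
gripper_width: 0.004
```

```bash
python3 go.py padM 0.055
```

```text
shift mm [ 0.6  1.6 16.8] yaw 16.924642374937047 [ 3.720e-02  4.000e-04 -9.993e-01] [ 0.4859 -0.0375  0.0718] 4.65 array([-1.28004999,  0.09398009, -0.22769272]) 0.0040312279559904345
```

>>> {"fn": "step_arm", "kwargs": {"steps": [[0,1,9,0],[0,0,8,0],[0,0,4,0],[0,0,3,0]]}}

```text
time: 5.05
tool_pos: [0.4874, -0.0376, 0.0506]
tool_rot: [0.004, 0.989, 0.149, 0.018]
contact_force: [-16.3, 2.2, 34.7]
gripper_width: 0.001
```

```bash
python3 go.py padM 0.055
```

```text
shift mm [-0.   1.3 -4.4] yaw 17.159487283132528 [ 0.0369 -0.0022 -0.9993] [ 0.4874 -0.0376  0.0506] 5.05 array([-16.28118164,   2.17331093,  34.74594823]) 0.0006353512696638966
```

>>> {"fn": "step_arm", "kwargs": {"steps": [[0,0,-4,0],[0,0,1,0]]}}

```text
time: 5.25
tool_pos: [0.4877, -0.0375, 0.0555]
tool_rot: [0.004, 0.989, 0.149, 0.018]
contact_force: [-1.8, -1.1, 3.7]
gripper_width: -0.002
```

>>> {"fn": "step_arm", "kwargs": {"steps": [[0,0,1,0]]}}

```text
time: 5.35
tool_pos: [0.4878, -0.0375, 0.0549]
tool_rot: [0.004, 0.989, 0.15, 0.018]
contact_force: [-3.0, -1.5, 4.6]
gripper_width: -0.004
```

>>> {"fn": "step_arm", "kwargs": {"steps": [[0,0,1,0]]}}

```text
time: 5.45
tool_pos: [0.4878, -0.0375, 0.0539]
tool_rot: [0.004, 0.989, 0.15, 0.017]
contact_force: [-2.7, -1.4, 4.5]
gripper_width: -0.0
```

>>> {"fn": "step_arm", "kwargs": {"steps": [[0,0,1,0]]}}

```text
time: 5.55
tool_pos: [0.4878, -0.0375, 0.0529]
tool_rot: [0.004, 0.989, 0.15, 0.017]
contact_force: [-3.5, -2.1, 4.7]
gripper_width: 0.001
```

>>> {"fn": "step_arm", "kwargs": {"steps": [[0,0,-20,0],[0,0,-20,0],[0,30,0,0],[0,40,0,0],[0,25,0,0],[0,0,0,0]]}}

```text
time: 6.15
tool_pos: [0.5148, -0.1282, 0.0902]
tool_rot: [0.002, 0.988, 0.151, 0.018]
contact_force: [-0.2, 0.2, -0.1]
gripper_width: 0.001
```

```bash
python3 go.py padR 0.07
```

```text
shift mm [-1.5  1.5 20.2] yaw 17.338492758907037 [ 0.0363  0.0018 -0.9993] [ 0.5148 -0.1282  0.0902] 6.15 array([-0.17091225,  0.18729454, -0.1040433 ]) 0.0010545772681935675
```

>>> {"fn": "step_arm", "kwargs": {"steps": [[-1.5,1.5,16,0.5],[0,0,9,0.4],[0,0,6,0]]}}

```text
time: 6.45
tool_pos: [0.5151, -0.1295, 0.0577]
tool_rot: [0.002, 0.99, 0.142, 0.019]
contact_force: [-0.6, -2.9, 6.4]
gripper_width: -0.002
```

>>> {"fn": "step_arm", "kwargs": {"steps": [[0,0,4,0]]}}

```text
time: 6.55
tool_pos: [0.5152, -0.1296, 0.0539]
tool_rot: [0.002, 0.99, 0.143, 0.018]
contact_force: [-2.5, -2.6, 7.3]
gripper_width: -0.002
```

>>> {"fn": "step_arm", "kwargs": {"steps": [[0,0,3,0]]}}

```text
time: 6.65
tool_pos: [0.5153, -0.1296, 0.0515]
tool_rot: [0.003, 0.99, 0.143, 0.018]
contact_force: [-5.6, -1.7, 8.6]
gripper_width: -0.002
```

>>> {"fn": "step_arm", "kwargs": {"steps": [[0,0,2,0]]}}

```text
time: 6.75
tool_pos: [0.5154, -0.1297, 0.051]
tool_rot: [0.003, 0.989, 0.144, 0.017]
contact_force: [-8.7, -0.8, 16.7]
gripper_width: -0.002
```

Force at about 12 mm was 4.6 N for the middle pad and 7.3 N for the right pad. The left pad already gave about 6 N at 4.6 mm, so the middle is softest.

>>> {"fn": "step_arm", "kwargs": {"steps": [[0,0,-25,0],[0,0,-25,0],[25,-32,0,0],[25,-32,0,0],[20,-25,0,0],[0,0,0,0],[0,0,0,0]]}}

```text
time: 7.45
tool_pos: [0.557, -0.0159, 0.1049]
tool_rot: [0.001, 0.989, 0.145, 0.02]
contact_force: [-0.2, -0.7, 0.2]
gripper_width: -0.0
```

```bash
python3 go.py tagM 0.072
```

```text
shift mm [ 0.5  2.4 32.9] yaw 16.664370977218844 [ 0.0396  0.0028 -0.9992] [ 0.557  -0.0159  0.1049] 7.45 array([-0.16639001, -0.69151233,  0.2338337 ]) -0.0002904564269067393
```

>>> {"fn": "step_arm", "kwargs": {"steps": [[0.5,2.4,25,0],[0,0,10,0],[0,0,6,0],[0,0,6,0],[0,0,5,0]]}}

```text
time: 7.95
tool_pos: [0.5598, -0.0189, 0.0524]
tool_rot: [0.001, 0.989, 0.144, 0.02]
contact_force: [-1.0, 1.4, 3.6]
gripper_width: -0.0
```

>>> {"fn": "step_arm", "kwargs": {"steps": [[0,0,3,0]]}}

```text
time: 8.05
tool_pos: [0.5599, -0.0189, 0.0497]
tool_rot: [0.001, 0.989, 0.144, 0.02]
contact_force: [-7.6, 1.6, 19.8]
gripper_width: -0.003
```

>>> {"fn": "step_arm", "kwargs": {"steps": [[0,0,3,0]]}}

```text
time: 8.15
tool_pos: [0.56, -0.0189, 0.0495]
tool_rot: [0.0, 0.989, 0.144, 0.019]
contact_force: [-16.2, 3.5, 30.4]
gripper_width: -0.002
```

The tag is hard against its stop at z = 0.0495 with 30 N. Next I lift off, move clear and look again.

>>> {"fn": "step_arm", "kwargs": {"steps": [[0,0,-30,0],[0,0,-50,0],[0,0,-50,0],[0,40,-20,0],[0,50,0,0],[0,50,0,0],[0,50,0,0],[0,50,0,0]]}}

```text
time: 8.95
tool_pos: [0.6244, -0.2489, 0.212]
tool_rot: [0.005, 0.989, 0.148, 0.023]
contact_force: [-0.2, -0.1, -0.2]
gripper_width: 0.002
```

>>> {"fn": "step_arm", "kwargs": {"steps": [[0,50,0,0],[0,50,0,0],[0,0,0,0],[0,0,0,0]]}}

```text
time: 9.35
tool_pos: [0.6528, -0.3522, 0.212]
tool_rot: [0.007, 0.989, 0.144, 0.023]
contact_force: [0.2, -0.5, 0.8]
gripper_width: -0.002
```

```bash
python3 - <<'E'
from h import *
im,d,K,k1,T=shot("top"); W=cloud(d,K,k1,T)
cv2.imwrite("pics/top2.png",cv2.resize(im[:,:,::-1],(768,576)))
W0=np.load("top.npz")["W"]
for n,(u,v) in dict(tagL=(335,328),tagM=(399,313),tagR=(461,295),padL=(348,379),padM=(413,361),padR=(476,345),bar=(268,392),weight=(551,360),coil=(557,270)).items():
    u,v=int(u/1.5),int(v/1.5); f=lambda A:np.nanmedian(A[v-1:v+2,u-2:u+3,2]).round(4); print(n,f(W0),f(W))
s=state();print(s["time"],s["contact_force"],s["tool_pos"])
E
```

```text
tagL 0.0623 0.0621
tagM 0.0616 0.0493
tagR 0.0633 0.0628
padL 0.0655 0.0652
padM 0.0644 0.0653
padR 0.0665 0.065
bar 0.0391 0.0395
weight 0.0375 0.0394
coil 0.0641 0.0635
9.4 [-0.36173064  0.59200279 -0.03112587] [ 0.65251606 -0.35206586  0.21182007]
```

View pics/top2.png

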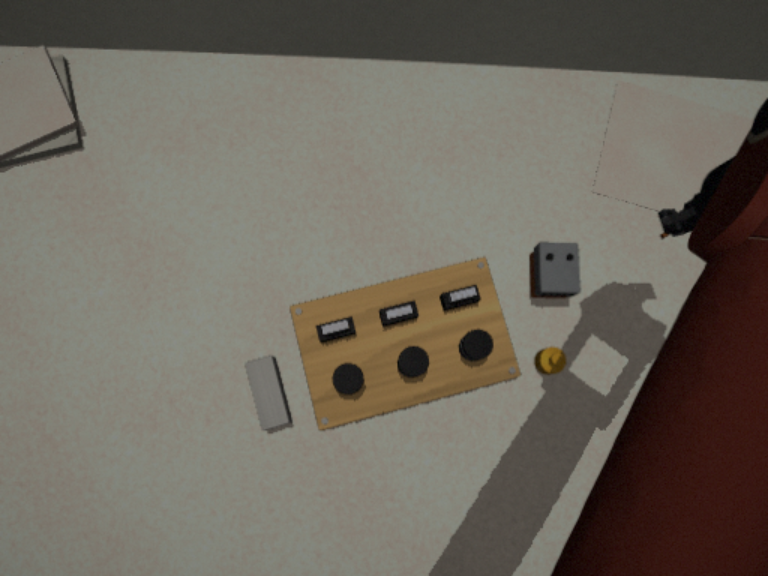

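The picture shows the arm clear of everything. The bar (268,392), weight (551,360) and coil box (557,270) have not moved, and only the middle tag at (399,313) is lowered.

```bash
python3 -c "
from plant import job_done; print(job_done())"
```

```text
the job is handed in; nothing more can be done
None
```

I pressed the three pads left, middle, right with shut fingers, found the middle spring softest, pushed the middle tag down to its stop, and handed the job in at about 9.4 s. No verdict is reported.

- **Spring forces:** the middle pad gave about 4.6 N at 12 mm and the right pad about 7.3 N at 12 mm. The left pad gave about 6 N at only 4.6 mm and 15.6 N near its stop, where the stop may have added to the reading. The left pad was not read at 12 mm, but the order is clear: left stiffest, then right, then middle.
- **Last checks:** the middle tag's top dropped from 61.6 to 49.3 mm (fully down is 50 mm). The other two tags changed by 0.5 mm or less, and all the pads are back up. The bar, weight and coil box look unmoved, and the arm is clear of everything.
- **Did not go as planned:**
  - The tool gained a tilt of about 2° during pressing.
  - Sideways forces on the fingertips reached about 16 N at the stops.
  - The left pad needed a second push to get past halfway.

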